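# Change the suction over to the other inlet of the extraction box

## Task

The dust extraction is running and the steel extraction box on the bench draws through one of the two inlets in its top. Change over to the other inlet: first slide the shut shutter fully open, then slide the one that was open fully shut, so that the fan is never left with both closed. The shutters are thin flush sheets without a handle: press down on them just hard enough to drag them along and do not bend them, and leave the things lying about where they are.

Things in the scene. Friction and masses are not known exactly. Their poses are not given: they have to be found in the camera images.
- plenum: The extraction box: galvanised sheet metal, screwed to the bench, 250 mm (x) by 310 mm (y), 90 mm high, a round duct leaving its back. Origin on the bench, 145 mm behind the front face, midway across. x points from its front (robot side) to its back, y to its left, z up. Two alike slide gates sit on its top, 75 mm left and right of its middle; which of them is shut at the start varies.
- gate_new: The gate, 130 mm wide, whose shutter is to be OPENED (shut at the start). Origin midway across on the box's top (90 mm above the bench), at the front edge of a fixed cover plate 22 mm high that hides the shutter's tail behind it (x > 0). Before it (x < 0) the shutter lies exposed in a trough 96 mm wide between side guides 20 mm high, up to the front stop bar (20 mm high) at x = -110 mm. Axes as the box's.
- gate_old: The other gate, alike, whose shutter is to be SHUT (wholly or mostly open at the start); same origin and axes. Where a shutter is drawn back, the inlet shows in front of it, closed by a fixed wire guard level with the box's top. A gate and its shutter bear 22 N at most (press and push together); more bends them.
- slide_new (a joint): Opening in m of the shutter to be opened: 0 shut (front edge at the front stop), growing as it slides back (gate +x) under its cover, 0.060 fully open at its end stop, with 50 mm still exposed. Stays where it is left. The shutter is a plain flat level sheet, 96 mm wide, no handle, lip or hole. It drags with 4 to 6 N; a fingertip's friction on it is 0.45 to 0.75 (dust), so up to 12 N of press is needed.
- slide_old (a joint): Opening in m of the shutter to be shut: same meaning. Each sheet lies on springy felt packed to a height of its own: shut, its face is 5 to 13 mm below the tops of the guides, not known beforehand. Ramps lift it steadily by 2 to 5 mm as it opens, and it sinks by as much as it shuts. Pressed, it gives 1 mm for every 4 to 11 N and comes back up when let go. The two differ in all this.
- caster_mid (a point): Bystander: a steel plate caster standing wheel up on its 75 mm square plate, 90 mm high; point midway up, over the plate's middle.
- carton_mid (a point): Bystander: a small cardboard carton of screws, 90 x 65 x 50 mm; its centre.
- sander_mid (a point): Bystander: a cork sanding block, 110 x 65 x 26 mm; its centre.
- tape_mid (a point): Bystander: a black tape measure standing on edge, 72 x 36 x 68 mm; its centre.

How it is judged:
By the outcome, as a careful person would: the job done as asked, in the order asked, and still so for the second after the job is handed in, with the robot touching nothing.
It also fails if it takes over 72 s, if anything falls off the work surface, if the arm or the gripper's body presses on something with over 40 N, if the wrist force passes 120 N, or if a joint passes its speed limit or range.

## Robot

A 6-joint arm with a two-finger parallel gripper is mounted at the origin on the work surface. World frame = base frame: x ahead of the robot, y to its left, z up, the work surface at z = 0. Lengths are in mm, angles in rad, forces in N, time in s.
With the tool pointing down it reaches from about 150 to 775 mm from the base axis. Payload 6.1 kg.
Tool frame: the origin (TCP) lies at the very end of the fingers, on their centre line; the grasp point (between the pads) lies 19 mm behind it; z points along the fingers, y is the line along which they close (so a half turn about z gives the same grasp; the last joint's range is limited). The gripper opens to 85 mm and grips with 20 to 120 N. Pads are 22 mm wide; open, the fingers measure 114 mm over their backs; the gripper's body (76 mm by 85 mm) begins 54 mm behind the grasp point. The pads swing forward as they close: fully open they stand 13 mm farther back than shut.
Start: joints at [-1.123, 0.126, -0.04, 1.405, 0, 1.571], TCP at [227.308, -473.222, 231.295] pointing down, gripper open.
Joint ranges: [-2.72, 2.72], [-0.95, 1.95], [-1.27, 1.35], [-1.78, 2.02], [-1.46, 1.47], [-3.14, 3.14]. Speed limits (rad/s): [2.39, 2.39, 3.01, 3.14, 3.14, 3.14].

## Interface

Orientations are given as [roll, pitch, yaw] about the fixed x, y, z axes, in that order (R = Rz(yaw) Ry(pitch) Rx(roll)).
In Python, from bench import reach, move_linear, set_joints, move_gripper, sleep, ik, get_obs, capture, PlanningError, sign_off gives the robot as it stands. Calls block until the motion is done:
- reach(position, orientation): joint-space move of the TCP to a pose.
- move_linear(position, ori=None, vel=150): straight line of the TCP; ori=None keeps the orientation; vel is the mean speed in mm/s.
- set_joints(angles): joint-space move.
- move_gripper(opening): finger opening in mm; the grip force is fixed at half the most; returns when the fingers have stopped.
- sleep(seconds).
- ik(position, orientation): joint angles nearest the present ones, or None.
- get_obs(): the state.
- capture(name): name is "scene" or "top"; returns a dict with "color" (400x640x3 uint8, blue, green, red), "camera_matrix" (3x3 intrinsics, pixels), "cam_to_world" (4x4, takes a point from camera to world coordinates). Camera axes: x right, y up, looking along -z (the intrinsics and any distortion apply to the point x, -y, -z); pixel columns grow to the right and rows downward; lengths in mm; the calibration is good to about 2 mm. A picture is of the moment at which its call begins. There is no depth.
A pose or a line that the arm cannot do raises PlanningError and nothing moves.
- sign_off(): hands the job in; it is judged then, once.
The state is a dict: "time": time; "joint_pos": joint angles; "joint_vel": joint speeds; "effort": joint torques, N m; "position": TCP position; "orientation": TCP orientation; "wrist_force": force on the tool from outside, world axes, zero at the start; "torque": the same for the moment, N m; "gripper_width": finger opening in mm; "finger_force": force on a finger pad.
Only numpy, scipy, OpenCV 4.12 (cv2) and the standard library are available. Lean on these libraries where they do the work, as an engineer would, in place of code of your own. Each camera call takes 0.05 s, during which the arm holds its last target. There are 200 camera calls.

## Working session

There is one attempt and no reset: what is moved stays moved. The work goes in short steps, each a Python script; the robot and the scene stay as the last script left them, time stands still between calls to the robot, and variables do not carry over. Pictures are saved under pics/ and viewed, at most 10 in all, crops included, and the job is handed in when it is done.

```bash
mkdir -p pics; ls; python3 - <<'E'
from bench import *
import cv2,numpy as np
np.set_printoptions(precision=3,suppress=True)
for n in("scene","top"):
    c=capture(n);cv2.imwrite(f"pics/{n}0.png",c["color"]);np.savez(f"{n}0.npz",**c)
    print({k:(v if k!="color" else 0) for k,v in c.items()})
print(get_obs())
E
```

```text
pics
{'color': 0, 'camera_matrix': array([[369.496,   0.   , 320.09 ],
       [  0.   , 369.496, 206.494],
       [  0.   ,   0.   ,   1.   ]]), 'cam_to_world': array([[   0.283,   -0.556,    0.781, 1169.02 ],
       [   0.959,    0.147,   -0.242, -192.921],
       [   0.02 ,    0.818,    0.575,  568.059],
       [   0.   ,    0.   ,    0.   ,    1.   ]])}
{'color': 0, 'camera_matrix': array([[518.484,   0.   , 312.675],
       [  0.   , 518.484, 200.462],
       [  0.   ,   0.   ,   1.   ]]), 'cam_to_world': array([[  -0.026,    0.997,   -0.072,  425.218],
       [  -1.   ,   -0.026,    0.012,   35.884],
       [   0.01 ,    0.073,    0.997, 1198.628],
       [   0.   ,    0.   ,    0.   ,    1.   ]])}
{'time': 0.1, 'joint_pos': array([-1.123,  0.126, -0.04 ,  1.405, -0.   ,  1.571]), 'joint_vel': array([-0.001, -0.001,  0.003,  0.001,  0.001, -0.002]), 'effort': array([ -0.002, -43.69 ,  35.361,   0.014,  -0.   ,  -0.   ]), 'position': array([ 227.144, -472.91 ,  230.609]), 'orientation': array([-3.14 ,  0.   ,  0.448]), 'wrist_force': array([ 0.049, -0.659, -0.003]), 'torque': array([-0.001, -0.048, -0.006]), 'finger_force': 0.0, 'gripper_width': 85.34612168137322}
```

View pics/scene0.png

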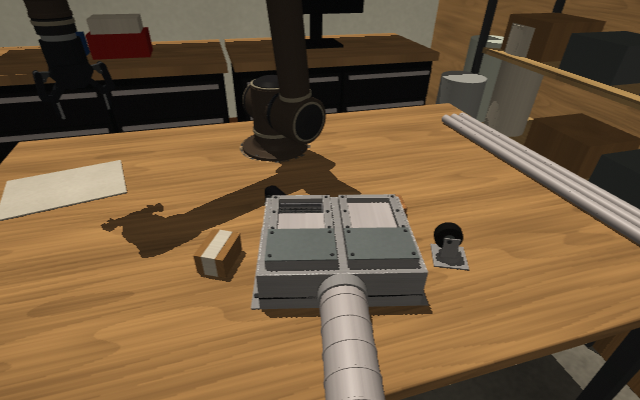

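View pics/top0.png

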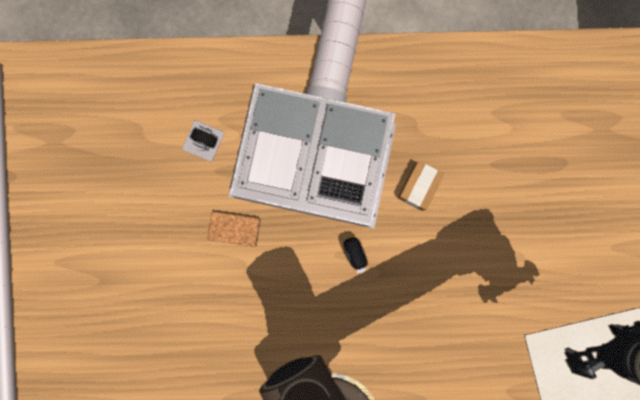

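The top view shows the box with corners near (255,84), (396,114), (375,227) and (230,197). The left gate is shut, with its white sheet at about (278,160). The right gate is open, with its guard at (342,190). I'll zoom in for exact corners.

```bash
python3 - <<'E'
import cv2
im=cv2.imread("pics/top0.png")[75:237,220:404]
cv2.imwrite("pics/crop1.png",cv2.resize(im,None,fx=3.7,fy=3.7,interpolation=cv2.INTER_CUBIC))
E
```

```text
(no output)
```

View pics/crop1.png

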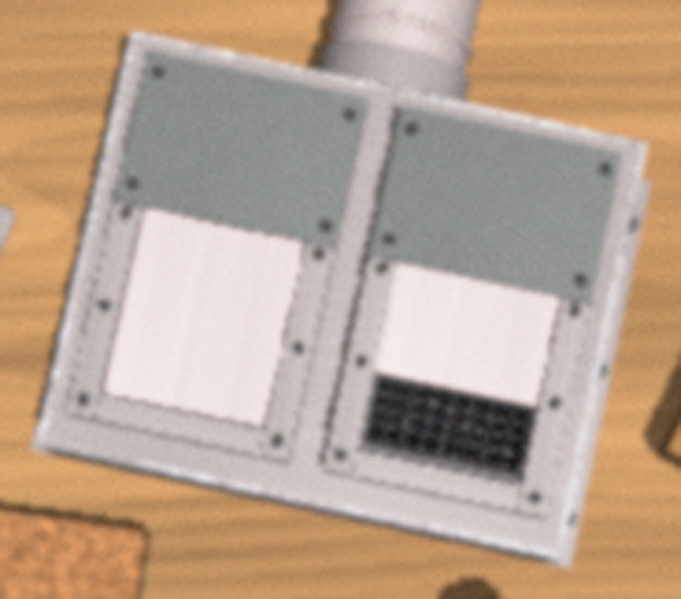

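The crop shows the box-top corners at (133,35), (648,145), (570,562) and (37,448). The left sheet fills its trough and the right sheet is drawn back about 60 mm. Next I'll cast rays.

```bash
cat > geo.py <<'E'
import numpy as np
def ray(cam,uv,z):
    K,T=cam["camera_matrix"],cam["cam_to_world"]
    p=np.atleast_2d(uv).astype(float)
    d=np.c_[(p[:,0]-K[0,2])/K[0,0],-(p[:,1]-K[1,2])/K[1,1],-np.ones(len(p))]@T[:3,:3].T
    o=T[:3,3]
    return (o+d*((z-o[2])/d[:,2])[:,None])[:,:2]
E
python3 - <<'E'
import numpy as np
from geo import ray
np.set_printoptions(precision=1,suppress=True)
c=dict(np.load("top0.npz"))
f=lambda p:(np.array(p)+.5)/3.7-.5+[220,75]
B=ray(c,f([(133,35),(648,145),(570,562),(37,448)]),90)
S=np.array([[105,155],[105,-155],[-145,-155],[-145,155]])  # box frame
m,q=B.mean(0),S.mean(0)
H=(S-q).T@(B-m);a=np.arctan2(H[0,1]-H[1,0],H[0,0]+H[1,1])
R=np.array([[np.cos(a),-np.sin(a)],[np.sin(a),np.cos(a)]]);t=m-R@q
print("yaw",a,"origin",t);print("resid",(B-t)@R-S)
for n,p,z in[("coverL",[(115,205),(340,248)],112),("coverR",[(375,258),(585,300)],112),("sheetL",[(143,208),(303,240),(267,425),(106,392)],102),("sheetR",[(390,262),(558,296),(535,405),(373,373)],102),("guardR front",[(363,443),(522,477)],90),("screws",[(83,400),(277,440),(340,455),(533,497)],110),("duct",[(335,45),(470,75)],50)]:
    print(n,((ray(c,f(p),z)-t)@R).tolist() and np.round((ray(c,f(p),z)-t)@R,1).tolist())
np.savez("box.npz",a=a,t=t)
E
```

```text
yaw -0.23495297021192535 origin [624.1  13.4]
resid [[ 0.2  0.3]
 [-0.7  0.6]
 [-0.1 -3.1]
 [ 0.5  2.2]]
coverL [[0.0, 140.5], [2.6, 9.2]]
coverR [[1.1, -11.6], [2.5, -134.1]]
sheetL [[3.5, 125.8], [4.6, 31.4], [-104.7, 29.2], [-105.4, 123.6]]
sheetR [[2.5, -20.4], [3.3, -119.4], [-61.4, -119.0], [-62.7, -24.1]]
guardR front [[-102.4, -26.8], [-102.6, -121.1]]
screws [[-113.2, 134.3], [-112.6, 21.5], [-113.6, -15.4], [-114.2, -127.7]]
duct [[135.9, 40.1], [135.0, -44.3]]
```

```bash
cat > act.py <<'E'
import numpy as np, time
from bench import *
b=np.load("box.npz");a,t=float(b["a"]),b["t"]
R=np.array([[np.cos(a),-np.sin(a)],[np.sin(a),np.cos(a)]])
ORI=[np.pi,0,a]
OFF={"new":np.array([3,78.]),"old":np.array([3,-71.5])}
def P(g,x,z,y=0): return [*(t+R@(OFF[g]+[x,y])),z]
def F(n=5):
    s=[]
    for _ in range(n):
        s.append(get_obs()["wrist_force"]); sleep(.02)
    f=np.mean(s,0); return np.array([*(R.T@f[:2]),f[2]])   # gate axes
def gx(g):
    p=get_obs()["position"]; return (R.T@(p[:2]-t)-OFF[g])[0],p[2]
E
python3 - <<'E'
from act import *
np.set_printoptions(precision=2,suppress=True)
move_gripper(0)
T=get_obs()["time"]
reach(P("new",-85,180),ORI); print(get_obs()["time"]-T,gx("new"),get_obs()["joint_pos"])
move_linear(P("new",-85,112)); print(get_obs()["time"],gx("new"),F())
T=get_obs()["time"];move_linear(P("new",-85,111),vel=20);print(get_obs()["time"]-T,gx("new"));sleep(.2);print(gx("new"))
print(np.array([get_obs()["wrist_force"] for _ in range(3)]),F(),get_obs()["time"],get_obs()["gripper_width"])
E
```

```text
3.5583 (np.float64(-84.89521019899162), np.float64(180.01172981431446)) [ 0.19  0.22 -0.04  1.31 -0.   -2.72]
5.025 (np.float64(-84.78310816105906), np.float64(112.51901480840571)) [-0.18 -0.17  0.51]
0.25 (np.float64(-84.65787102626166), np.float64(111.66092562550804))
(np.float64(-84.94372797581308), np.float64(111.18178895806538))
[[-0.14 -0.49 -0.93]
 [-0.14 -0.49 -0.93]
 [-0.14 -0.49 -0.93]] [-0.01 -0.35 -0.42] 5.6417 0.04137645717257442
```

```bash
cat >> act.py <<'E'
def press(g,x,z,target,k=7.,tol=1.2):
    """lower at gate x from z until pressed to target; returns commanded z"""
    f0=F(10); k_hist=[]
    while z>94:
        f=F(6)-f0
        if f[2]>target-tol: break
        z-= 0.7 if f[2]<2 else float(np.clip((target-f[2])/11,.1,.6))
        move_linear(P(g,x,z),vel=15); sleep(.1)
    print("pressed z",round(z,2),"F",F(6)-f0,"t",get_obs()["time"]); return z,f0
def drag(g,x,z,f0,x1,target,step=2.,ff=0.,k=9.):
    d=np.sign(x1-x); i=0
    while (x1-x)*d>.01:
        x+=d*min(step,abs(x1-x)); z+=ff*d*step
        move_linear(P(g,x,z),vel=25); sleep(.04)
        f=F(4)-f0; e=target-f[2]
        if i%3==0: print(round(x,1),round(z,2),np.round(gx(g),2),np.round(f,1))
        i+=1
        if abs(f[2])+np.hypot(f[0],f[1])>20.5: z+=.5; move_linear(P(g,x,z)); print("HIGH",f)
        else: z-=float(np.clip(.6*e/k,-.4,.3))
    return x,z
E
python3 - <<'E'
from act import *
np.set_printoptions(precision=2,suppress=True)
z,f0=press("new",-85,110.3,10.5)
x,z=drag("new",-85,z,f0,-67,10.5,ff=.05)
np.savez("st.npz",x=x,z=z,f0=f0); print(get_obs()["time"])
E
```

```text
pressed z 94.32 F [-2.42 -0.31  9.74] t 19.0583
-83.0 94.42 [-83.49  95.12] [-4.4 -0.3 10.1]
-77.0 94.68 [-77.69  95.38] [-4.6 -0.5 10.7]
-71.0 94.96 [-71.66  95.76] [-4.5 -0.1 10.8]
22.2833
```

```bash
python3 - <<'E'
from act import *
import cv2
np.set_printoptions(precision=2,suppress=True)
s=np.load("st.npz");f0=s["f0"]
x,z=drag("new",float(s["x"]),float(s["z"]),f0,-20,10.8,ff=.05)
print(F()-f0)
move_linear(P("new",x,z+6),vel=60); move_linear(P("new",-20,140)); reach(P("old",-38,150),ORI)
print(get_obs()["time"])
sleep(.1);c=capture("scene");np.savez("scene1.npz",**c);im=c["color"]
cv2.imwrite("pics/scene1.png",cv2.resize(im[170:320,230:450],None,fx=3.5,fy=3.5,interpolation=cv2.INTER_CUBIC))
cv2.imwrite("pics/top1.png",cv2.resize(capture("top")["color"][75:237,220:404],None,fx=3.7,fy=3.7,interpolation=cv2.INTER_CUBIC))
E
```

```text
-65.0 95.36 [-65.63  96.19] [-4.9 -0.6 10.3]
-59.0 95.64 [-59.61  96.49] [-4.7 -1.  11.2]
-53.0 96.01 [-53.56  96.97] [-4.7 -0.6 11.7]
-47.0 96.4 [-47.58  97.35] [-5.3 -1.  10.9]
-41.0 96.76 [-41.54  97.76] [-5.3 -1.1 11.2]
-35.0 97.13 [-35.54  98.13] [-4.5 -1.3 10.9]
-29.0 97.55 [-29.54  98.59] [-4.5 -1.3 11.4]
-23.0 97.98 [-24.07  98.87] [-6.2 -1.2 11.7]
[-7.61 -0.33 11.55]
32.2583
```

View pics/top1.png

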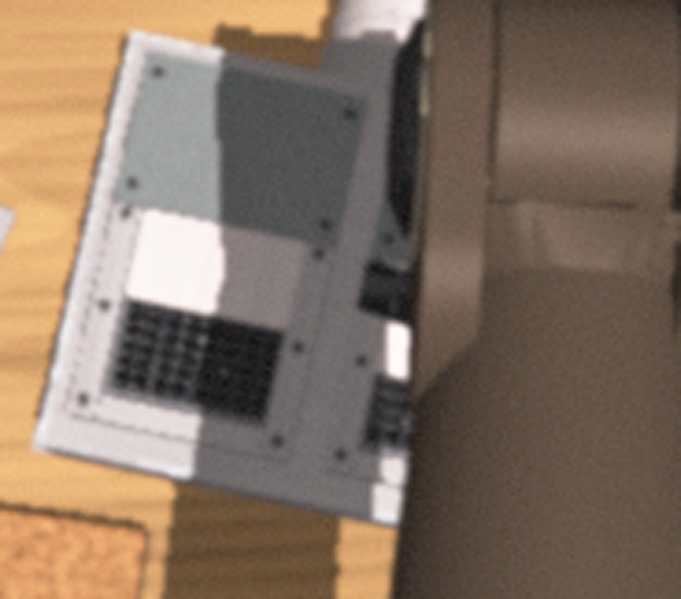

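The top view shows the left sheet drawn back: its front edge runs from (125,298) to (285,328) and the guard is exposed in front of it. I'll measure the opening with rays.

```bash
python3 - <<'E'
from act import *
from geo import ray
c=dict(np.load("top0.npz"))
f=lambda p:(np.array(p)+.5)/3.7-.5+[220,75]
g=lambda p,z:np.round((ray(c,f(p),z)-t)@R-OFF["new"],1).tolist()
print(g([(125,298),(285,328)],101),g([(106,392),(267,425)],97),g([(106,392),(267,425)],110), g([(140,208),(305,241)],112))
E
```

```text
[[-52.8, 46.8], [-50.6, -47.1]] [[-107.9, 46.3], [-107.3, -48.5]] [[-109.0, 44.5], [-108.4, -49.1]] [[-1.7, 48.1], [-0.6, -48.3]]
```

View pics/scene1.png

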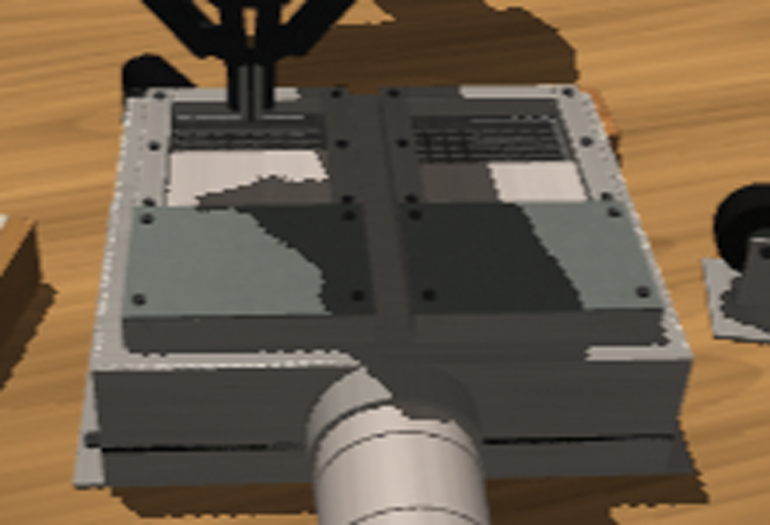

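The scene view shows the new gate (on the right here) open, with its guard visible. The exposed sheet is about 50 mm and the force rose at the end, so it is against its end stop. The fingertip is clear above the old gate at (250,105). Next is the old gate.

```bash
sed -i 's/f=F(6)-f0$/f=F(4)-f0/; s/z-= 0.7 if/z-= 0.8 if/; s/move_linear(P(g,x,z),vel=15); sleep(.1)/move_linear(P(g,x,z),vel=15); sleep(.1 if f[2]>1.5 else 0)/' act.py
python3 - <<'E'
from act import *
np.set_printoptions(precision=2,suppress=True)
move_linear(P("old",-38,112))
z,f0=press("old",-38,111.3,11)
x,z=drag("old",-38,z,f0,-56,11,ff=.05)
np.savez("st.npz",x=x,z=z,f0=f0); print(get_obs()["time"])
E
```

```text
pressed z 100.28 F [-3.55  0.4   9.72] t 40.1083
-40.0 100.18 [-38.27 101.63] [ 1.  -0.4  8.6]
-46.0 99.37 [-43.04 101.34] [ 3.9 -0.3  8.5]
-52.0 98.64 [-48.87 100.78] [ 3.8 -0.4  9.3]
43.3333
```

```bash
python3 - <<'E'
from act import *
np.set_printoptions(precision=2,suppress=True)
s=np.load("st.npz");f0=s["f0"]
x,z=drag("old",float(s["x"]),float(s["z"]),f0,-86,11,ff=.06)
print(gx("old"),F()-f0)
np.savez("st.npz",x=x,z=z,f0=f0); print(get_obs()["time"])
E
```

```text
-58.0 98.02 [-54.8 100.3] [ 4.3 -0.1  9.7]
-64.0 97.46 [-60.71  99.83] [ 4.  -0.1 10.5]
-70.0 96.96 [-66.63  99.38] [ 4.  -0.2 10.6]
-76.0 96.55 [-72.61  99.  ] [ 3.9  0.2 10.8]
-82.0 96.19 [-78.59  98.62] [ 4.5  0.2 10.9]
(np.float64(-82.5903366026502), np.float64(98.38644758808815)) [ 4.02  0.01 11.1 ]
48.7917
```

Still sliding freely at about 4 N, so I'll continue to the stop.

```bash
python3 - <<'E'
from act import *
import cv2
np.set_printoptions(precision=2,suppress=True)
s=np.load("st.npz");f0=s["f0"];x,z=float(s["x"]),float(s["z"])
for _ in range(6):
    x,z=drag("old",x,z,f0,x-1.5,11,step=1.5,ff=.04)
    if F(3)[0]-f0[0]>6: break
print(gx("old"),F()-f0)
np.savez("st.npz",x=x,z=z,f0=f0); print(get_obs()["time"])
c=capture("scene")["color"]
cv2.imwrite("pics/scene2.png",cv2.resize(c[170:320,230:450],None,fx=3.5,fy=3.5,interpolation=cv2.INTER_CUBIC))
E
```

```text
-87.5 95.91 [-84.04  98.35] [ 4.4 -0.3 10.8]
-89.0 95.83 [-85.32  98.34] [ 4.7 -0.1 10.6]
-90.5 95.74 [-86.53  98.32] [ 5.5  0.3 10.1]
-92.0 95.63 [-87.98  98.23] [ 5.8  0.4 10.4]
-93.5 95.53 [-89.44  98.15] [ 5.5  0.2 10.5]
-95.0 95.43 [-90.99  98.02] [ 5.2 -0.2 10.3]
(np.float64(-90.98761130543957), np.float64(98.02030419889086)) [ 5.79  0.14 10.72]
51.325
```

View pics/scene2.png

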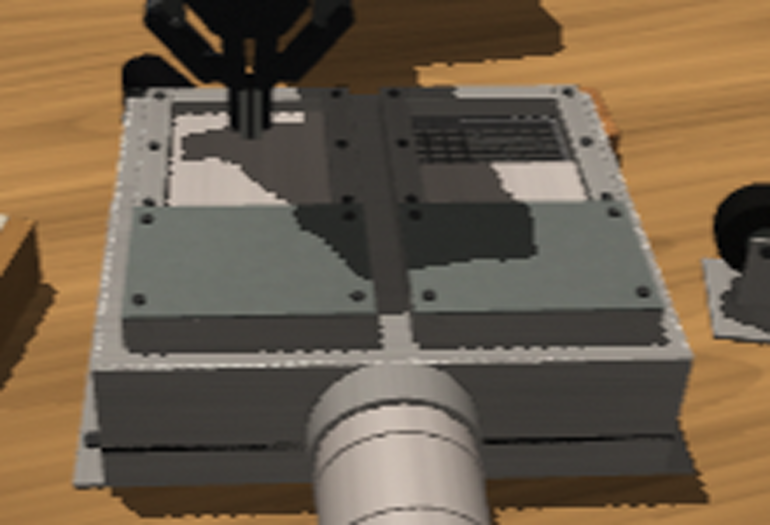

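The scene view shows the old gate's sheet reaching the front stop, with no guard visible. The force also levelled off at slip. I'll lift off, back away and check from above.

```bash
python3 - <<'E'
from act import *
import cv2
s=np.load("st.npz");x,z=float(s["x"]),float(s["z"])
move_linear(P("old",x,z+8),vel=80); move_linear(P("old",x,170)); 
reach([300,-350,250],[np.pi,0,.2])
print(get_obs()["time"],get_obs()["wrist_force"]); sleep(.1)
cv2.imwrite("pics/top2.png",cv2.resize(capture("top")["color"][75:237,220:404],None,fx=3.7,fy=3.7,interpolation=cv2.INTER_CUBIC))
E
```

```text
56.3917 [-0.69908249  1.00056269 -0.23658198]
```

View pics/top2.png

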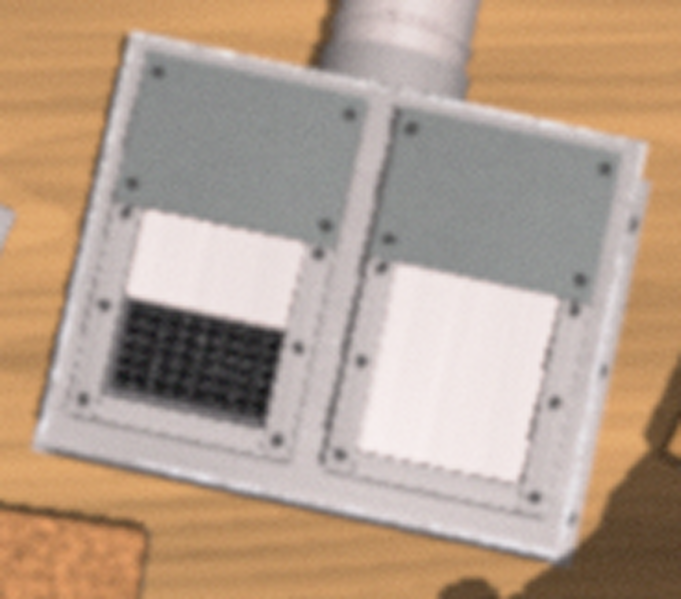

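The top view shows the right sheet shut, with its front edge at the stop from (360,452) to (520,482). The left gate is fully open, with its front edge near y≈300–328. The neighbouring objects in view haven't moved.

```bash
python3 -c "from bench import *; print(sign_off())"
```

```text
the job is handed in; nothing more can be done
None
```

The changeover is done and handed in: I slid the shut (left) shutter fully open first, then slid the other fully shut, in about 57 s with measured press plus push under about 20 N throughout.

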